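# Centre-punch a sign panel through a drilling template

### The job

Take the square-gripped automatic centre punch out of the tool stand, put its nose into the one open hole of the steel drilling template on the sign panel, and press straight down until its spring trips with a snap, then ease off at once so that the panel is not dented by pressing on. Then stand the punch back upright in its bore of the tool stand, collar fully down on the block, and let go. Do not fire it anywhere else, and leave everything else where it is.

Things in the scene. Friction and masses are not known exactly. Their poses are not given: they have to be found in the camera images.
- punch_grip (a point): Centre of the punch's upright square steel grip: 20 x 20 mm, 60 mm tall, flats square to this point's x and y axes, z up along the punch; a cap ends 39 mm above. The punch (0.26 kg) stands in one of the stand's two bores; which one varies. Its collar (30 mm across, 6 mm thick) has its top 30 mm and its underside 36 mm below this point and rests on the stand.
- punch_collar (a point): Centre of the underside of the punch's collar, z up. Below it: a 16 mm barrel 22 mm long, a 12 mm brass sleeve, then the 7 mm nose tapering to 3 mm. The nose ends 45 to 63 mm below this point: the sleeve is set in or out by up to 18 mm, hidden in the stand, so the exact length is not known beforehand.
- trip (a joint): The punch's inner catch (m): 0 = cocked, 2.5 mm = fired. As the nose is pushed in, the force rises from 3 N to 14 or 15 N in 5 mm; then the catch gives way with a snap and the force drops at once by 3 to 5 N. About 3 mm farther in, the nose bottoms and the force climbs steeply. The catch cocks itself again when the punch is lifted.
- mark_point (a point): Point to punch: a 2.4 mm dark dot on the panel's top face, at the bottom of the template's one open hole, z up. The hole is 10 mm wide through the 8 mm thick template (top 8 mm above this point), with a 2.5 mm chamfer. The other two of the three holes, 60 mm apart in a row, hold fixed pins with 18 mm round heads, 10 mm tall. Clamps at the template's ends rise 20 mm above this point.
- panel: Aluminium sign panel, 150 x 190 x 5 mm, fixed with the steel template (46 x 180 x 8 mm, along its y axis, centred 15 mm to +x) on a plywood base 160 x 220 x 18 mm. Origin: on the table under the base's middle; the panel's top lies 23 mm above it. It dents if the punch presses on it with more than 20 N.
- bore_a (a point): Mouth of one bore of the tool stand, at its top face 72 mm above the table, z up. The stand is a fixed dark wooden block, 60 x 140 x 72 mm, with two upright through bores 20 mm wide, chamfered 3 mm, 80 mm apart along its y axis. The punch is in one, the scriber in the other.
- bore_b (a point): Mouth of the other bore of the tool stand, like bore_a, 80 mm from it.
- scriber: slim round scriber (11 mm shaft, 28 mm collar) standing in the other bore; leave it there. Origin: centre of its collar's underside
- standoff: aluminium cylinder 20 mm across, 25 mm tall, standing on the panel on the robot's side of the template; leave it. Origin: centre of its underside
- tape_roll: roll of paper tape, 90 mm across, 48 mm tall, lying flat; leave it
- tape_measure: tape measure 65 x 70 x 35 mm; leave it
- tin: steel tin 84 mm across, 100 mm tall; leave it
- try_square: try square, wooden stock 110 mm, steel blade 150 mm; leave it
- mallet: hammer lying flat; leave it
Mind the look-alikes: they are no part of the job. There is more than one size of the part that bears punch_grip; the job needs the middle-sized.

How it is judged:
On the way, in this order (a step that is already met when the one before it is completed fails the run):
1. the punch, upright, has its nose on the panel in the open hole of the template (contact force between punch and panel above 1 N and horizontal distance between punch_grip and mark_point below 0.012 m and angle between punch_grip's own z axis and vertical below 0.1 rad), for 0.05 s.
2. the punch, held upright in that hole, fires against the panel: its catch gives way by more than 2 mm (value of joint trip above 0.002 m and contact force between punch and panel above 0.5 N and horizontal distance between punch_grip and mark_point below 0.012 m and angle between punch_grip's own z axis and vertical below 0.1 rad).
At the end, for the whole second after the job is handed in: The punch stands in one of the stand's bores: its axis within 6 mm of the bore's, upright within 0.08 rad, its collar down on the block (grip centre 33 to 39.5 mm above the bore's mouth), at rest (((horizontal distance between punch_grip and bore_a below 0.006 m and z of punch_grip in the frame of bore_a between 0.033 and 0.0395 m) or (horizontal distance between punch_grip and bore_b below 0.006 m and z of punch_grip in the frame of bore_b between 0.033 and 0.0395 m)) and angle between punch_grip's own z axis and vertical below 0.08 rad and linear speed of punch below 0.02 m/s); the robot touches nothing.
It fails at once if the panel is pressed with more than 20 N (contact force between punch and panel above 20 N).
It fails at once if the punch fires (catch past 1.5 mm) with its grip over 20 mm to the side of the marked point (value of joint trip above 0.0015 m and horizontal distance between punch_grip and mark_point above 0.02 m).
It fails at once if another loose thing is moved by more than 30 mm (distance of any of scriber, standoff, tape_roll, tape_measure, tin, try_square, mallet from where it was at the start of the episode above 0.03 m).
It also fails if it takes over 54 s, if anything falls off the work surface, if the arm or the gripper's body presses on something with over 40 N, if the wrist force passes 120 N, or if a joint passes its speed limit or range.

### The arm

A 7-joint arm with a two-finger parallel gripper is mounted at the origin on the work surface. World frame = base frame: x ahead of the robot, y to its left, z up, the work surface at z = 0. Lengths are in m, angles in rad, forces in N, time in s.
With the tool pointing down it reaches from about 0.425 to 0.975 m from the base axis. Payload 16.7 kg.
Tool frame: the origin (TCP) lies at the very end of the fingers, on their centre line; the grasp point (between the pads) lies 19 mm behind it; y points along the fingers, z is the direction in which the jaws open and shut, and the axes are right-handed (so a half turn about y gives the same grasp; the last joint's range is limited). The gripper opens to 85 mm and grips with 20 to 120 N. Pads are 22 mm wide; open, the fingers measure 114 mm over their backs; the gripper's body (76 mm by 85 mm) begins 54 mm behind the grasp point. The pads swing forward as they close: fully open they stand 13 mm farther back than shut.
Start: joints at [1.183, 0.426, 0.074, 1.606, -0.034, 1.111, -0.067], TCP at [0.16, -0.656, 0.205] pointing down, gripper open.
Joint ranges: [-2.85, 2.85], [-0.5, 2.14], [-1.23, 1.37], [0.21, 2.46], [-1.02, 4.16], [0.16, 2.05], [-2.73, 2.73]. Speed limits (rad/s): [1.89, 1.89, 2.39, 2.39, 3.01, 3.01, 3.01].

### API

Orientations are given as a unit quaternion [w, x, y, z].
In Python, from plant import bot, cams, look_for, place_of gives the robot as it stands. The module is installed in compiled form; this text tells all that it offers.
- The arm moves only by the tool send_rows, never from a script. Its argument "motion" is one flat list of numbers, 4 for each row, row after row: the shift along the tool's x, y, z each as a share of 0.2 m, from -1 to 1, then the turn about the tool's y as a share of 2 pi rad, from -1 to 1. In form: [tx, ty, tz, spin, tx, ty, tz, spin, ...]. A call has 1 to 20 rows; each row shifts and turns the commanded pose from where the row before left it, along the tool's axes as they then stand; what a row does not reach is not made up. A row lasts 1/8 s, in which the tool goes at most 62.5 mm and 10.7 degrees, less where a joint would pass 70% of its speed; a pose out of reach is approached as far as the arm can. A call with a number of a shift or a turn outside -1 to 1 is refused whole. A call with a gripper value outside its range is refused whole. "fingers" is the closure, from -1 (fully open) to 1 (shut), set as the call begins (left out, the last holds). The fingers move at their own pace and stop on an object; the grip force is fixed at half the most. Time passes only in rows, so rows that do not move let the fingers close. It gives the time, the measured TCP pose, the force and the opening at its end, in the units of the state.
- bot.state(): the state, without advancing time (a new reading comes with each control period).
- cams.capture(name): name is "scene" or "top" or "wrist"; returns the picture (480x640x3 uint8, red, green, blue); there is no depth.
- cams.calibration(name): a dict with "fx", "fy", "cx", "cy" (pixels), "dist_coeffs" ([k1, k2, p1, p2, k3] as OpenCV has them; the pictures are not rectified), "eye" and "rotation" of the camera in the world. Camera axes: x right, y down, z forward; pixel columns grow to the right and rows downward; lengths in m; the calibration is good to about 2 mm. A picture is of the moment at which its call begins: read the wrist's pose just before it. calibration takes no time and is no camera call; for the wrist camera it gives the pose at the moment of the call.
- bot.finish_job(): hands the job in, once; it reports no verdict.
Trained networks look in the newest picture that a camera, given by its name, has taken for a name from the list of things; names that differ only in an ending like _2 or _b are one class to them, and where a whole thing is asked for, a point or a joint stands for the part that bears it (a point fixed in the world has none). Each returns a list of dicts, best first, with "p" (0 to 1); they miss things now and then, are a little off and sometimes report something else, mostly with a low value. They report only what shows in the picture. A call takes as long as a camera call. They do not tell look-alikes from the thing itself.
- look_for(camera, name): "location" ([x, y, z] in m, in the coordinates of the camera as it stood for that picture, good to about 4 mm: the middle of the surface that is visible of it).
- place_of(camera, name): "location" ([x, y, z] in m, in the coordinates of the camera as it stood for that picture, good to about 4 mm: a listed point, or the origin of a listed thing).
The state is a dict: "time_s": time; "q": joint angles; "joint_velocities": joint speeds; "effort": joint torques, N m; "ee_pos": TCP position; "ee_rot": TCP orientation; "force": force on the tool from outside, world axes, zero at the start; "torque": the same for the moment, N m; "finger_gap": finger opening in m.
Only numpy, scipy, OpenCV 4.12 (cv2) and the standard library are available. Lean on these libraries where they do the work, as an engineer would, in place of code of your own. Each camera call takes 0.05 s, during which the arm holds its last target. There are 200 camera calls.

## Working session

There is one attempt and no reset: what is moved stays moved. The work goes in short steps, Python scripts to look and compute and a tool call to move; the robot and the scene stay as the last step left them, time stands still between calls to the robot, and variables do not carry over. Pictures are saved under pics/ and viewed, about 8 in all and at most 12, crops included, and the job is handed in when it is done.

Besides the shell and the picture viewer there is one more tool, called after "Request:" by a JSON object that holds its "api" and its "payload". send_rows: Moves the arm, as the interface text tells. Its arguments: {"type":"object","properties":{"motion":{"type":"array","items":{"type":"number"}},"fingers":{"type":"number"}},"required":["motion"]}

```bash
mkdir -p pics; cat > h.py <<'E'
import numpy as np, cv2
from plant import bot, cams, look_for, place_of
def shot(n,f=None):
    c=cams.calibration(n); im=cams.capture(n)
    if f: cv2.imwrite('pics/'+f+'.png',im[:,:,::-1])
    return im,c
def RT(c):
    R=np.array(c['rotation'],float)
    if R.shape!=(3,3):
        from scipy.spatial.transform import Rotation as Ro
        R=Ro.from_quat(np.r_[R[1:],R[0]]).as_matrix()
    return R,np.array(c['eye'],float)
def K(c): return np.array([[c['fx'],0,c['cx']],[0,c['fy'],c['cy']],[0,0,1.]]),np.array(c['dist_coeffs'],float)
def w(c,p): R,e=RT(c); return R@np.array(p)+e
def px(c,P):
    R,e=RT(c); k,d=K(c); p=(np.atleast_2d(P)-e)@R
    return cv2.projectPoints(p,np.zeros(3),np.zeros(3),k,d)[0][:,0]
def onz(c,uv,z):
    R,e=RT(c); k,d=K(c)
    r=cv2.undistortPoints(np.array(uv,float).reshape(-1,1,2),k,d)[:,0]
    r=np.c_[r,np.ones(len(r))]@R.T
    return e+r*((z-e[2])/r[:,2])[:,None]
def find(n,c,names,fn=place_of,k=4):
    for m in names:
        for o in fn(n,m)[:k]:
            P=w(c,o['location']); print(n,m,round(o['p'],2),P.round(4),px(c,P)[0].round(0))
E
python3 - <<'E'
from h import *
np.set_printoptions(suppress=True)
s=bot.state(); print({k:np.round(v,3) for k,v in s.items()})
for n in ['scene','top']:
    im,c=shot(n,n+'0'); print(n,c)
    find(n,c,['punch_grip','bore_a','mark_point','scriber','panel'])
print(cams.calibration('wrist'))
E
```

```text
{'time_s': np.float64(0.0), 'q': array([ 1.183,  0.427,  0.074,  1.607, -0.034,  1.111, -0.067]), 'joint_velocities': array([ 0.   ,  0.001, -0.001,  0.   , -0.001,  0.001, -0.001]), 'effort': array([  0.003, -94.983,   3.762, -46.35 ,   0.019,   0.01 ,  -0.   ]), 'ee_pos': array([ 0.16 , -0.655,  0.205]), 'ee_rot': array([ 0.084, -0.084,  0.703, -0.702]), 'force': array([-0.176, -0.028, -0.232]), 'torque': array([-0.043, -0.009, -0.015]), 'finger_gap': np.float64(0.085)}
scene {'fx': 597.1950920663118, 'fy': 597.1950920663118, 'cx': 323.7779365146926, 'cy': 245.15993859258455, 'dist_coeffs': array([0.0452358, 0.       , 0.       , 0.       , 0.       ]), 'eye': array([1.02340581, 0.78160693, 1.15726651]), 'rotation': array([-0.08979639,  0.25917975,  0.90347022, -0.32939949])}
scene punch_grip 0.91 [0.3779 0.0535 0.0158] [394. 244.]
scene punch_grip 0.67 [0.5218 0.0072 0.0048] [335. 258.]
scene punch_grip 0.63 [0.5229 0.1316 0.1073] [365. 266.]
scene bore_a 0.88 [0.541  0.2138 0.0707] [378. 305.]
scene bore_a 0.7 [0.5193 0.1278 0.0699] [364. 275.]
scene scriber 0.75 [0.5423 0.2056 0
[... 493 characters left out ...]
 254.]
top punch_grip 0.45 [0.5176 0.0128 0.0081] [327. 259.]
top punch_grip 0.43 [0.5226 0.1342 0.1076] [281. 251.]
top bore_a 0.73 [0.5482 0.2078 0.0694] [256. 244.]
top bore_a 0.68 [0.5213 0.1328 0.0711] [283. 254.]
top mark_point 0.34 [0.5215 0.1288 0.0725] [285. 254.]
top scriber 0.42 [0.5437 0.2108 0.0752] [255. 245.]
top panel 0.61 [ 0.5713 -0.2032  0.0022] [403. 241.]
{'fx': 404.44574117033113, 'fy': 404.44574117033113, 'cx': 322.77401373589555, 'cy': 231.39428721069572, 'dist_coeffs': array([-0.09332522,  0.        ,  0.        ,  0.        ,  0.        ]), 'eye': array([ 0.22934409, -0.63813102,  0.37311643]), 'rotation': array([ 0.11441294,  0.77791083, -0.61141533, -0.08908261])}
```

View pics/scene0.png

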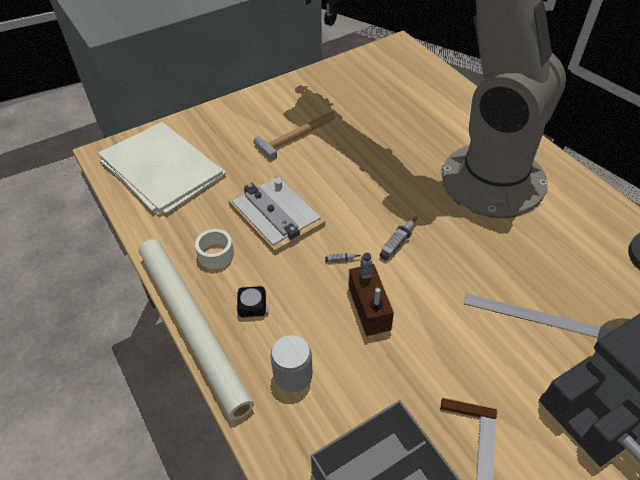

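View pics/top0.png

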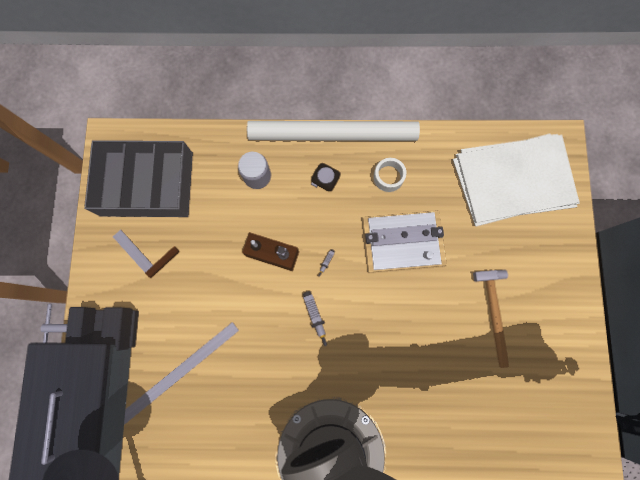

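The two views agree. Three things could be taken for the punch:
- a punch standing in the stand, scene (366,266), near world (0.522, 0.132)
- a large punch lying on the table, scene (397,240)
- a small punch lying on the table, scene (340,258)

The middle-sized one is the standing one. The panel is at scene (277,212), and the scriber's bore is at (378,303).

```bash
cat >> h.py <<'E'
from scipy.spatial.transform import Rotation as Ro
def axes():
    s=bot.state(); q=np.array(s['ee_rot']); return np.array(s['ee_pos']),Ro.from_quat(np.r_[q[1:],q[0]]).as_matrix(),s
def plan(P,zdir=None):
    """shift in tool axes (shares) to reach P with current axes; spin about y to bring tool z along zdir (mod pi)"""
    p,R,s=axes(); d=R.T@(np.array(P)-p)
    print('t',round(float(s['time_s']),2),'tcp',p.round(4),'shares',(d/0.2).round(4),'mm',(d*1000).round(1))
    if zdir is not None:
        z=R.T@np.array([*zdir,0.]); a=np.arctan2(z[0],z[2]); a=(a+np.pi/2)%np.pi-np.pi/2
        print('spin deg',np.degrees(a).round(2),'share',(a/2/np.pi).round(4))
E
python3 - <<'E'
from h import *
p,R,s=axes(); print(R.round(3)); c=cams.calibration('wrist'); Rc,e=RT(c)
print('eye in tool',(R.T@(e-p)).round(4)); print('cam axes in tool',(R.T@Rc).round(3))
plan([0.50,-0.21,0.27]); plan([0.42,0.12,0.29])
E
```

```text
[[-0.972  0.     0.236]
 [-0.236  0.    -0.972]
 [-0.    -1.    -0.   ]]
eye in tool [-0.0719 -0.1678 -0.0007]
cam axes in tool [[-0.     0.958  0.287]
 [-0.001 -0.287  0.958]
 [ 1.    -0.     0.001]]
t 0.6 tcp [ 0.1596 -0.6558  0.2053] shares [-2.1807 -0.3233 -1.7633] mm [-436.1  -64.7 -352.7]
t 0.6 tcp [ 0.1596 -0.6558  0.2053] shares [-2.1822 -0.4232 -3.4612] mm [-436.4  -84.6 -692.2]
```

Request:
{"api": "send_rows", "payload": {"motion": [-0.2,-0.023,-0.118,0,-0.2,-0.023,-0.118,0,-0.2,-0.023,-0.118,0,-0.2,-0.023,-0.118,0,-0.2,-0.023,-0.118,0,-0.2,-0.023,-0.118,0,-0.2,-0.023,-0.118,0,-0.2,-0.023,-0.118,0,-0.2,-0.023,-0.118,0,-0.2,-0.023,-0.118,0,-0.2,-0.023,-0.118,0,-0.2,-0.023,-0.118,0,-0.2,-0.023,-0.118,0,-0.2,-0.023,-0.118,0,0,0,0,0,0,0,0,0]}}

```text
time_s: 2.6
ee_pos: [0.6253, -0.2027, 0.2695]
ee_rot: [-0.084, 0.084, -0.702, 0.702]
force: [-0.7, -0.2, -0.2]
finger_gap: 0.0853
```

```bash
python3 - <<'E'
from h import *
im,c=shot('wrist','w_panel')
find('wrist',c,['mark_point','panel','standoff'])
plan([0.595,0.15,0.31])
E
```

```text
wrist standoff 0.63 [ 0.5271 -0.2709  0.0236] [362. 283.]
t 2.8 tcp [ 0.625  -0.2034  0.2698] shares [-0.2694 -0.2013 -1.7529] mm [ -53.9  -40.3 -350.6]
```

View pics/w_panel.png

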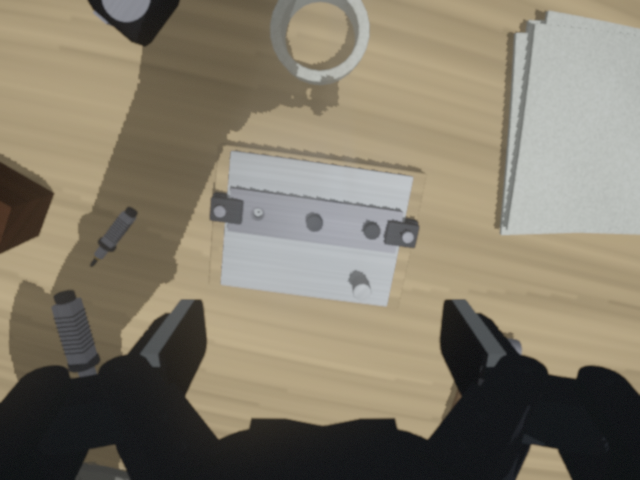

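Here the open hole shows at (258,212), and the pins are at (314,221) and (372,230). I'll refine that from a crop, then go to the stand.

```bash
python3 - <<'E'
from h import *
im=cv2.imread('pics/w_panel.png'); 
c=cams.calibration('wrist')
a=cv2.resize(im[180:260,200:430],None,fx=3.4,fy=3.4,interpolation=cv2.INTER_CUBIC)
cv2.imwrite('pics/crop1.png',a)
print(onz(c,[[258,212]],0.023),onz(c,[[258,212],[314,221],[372,230]],0.031))
E
```

```text
[[ 0.57889359 -0.14404495  0.023     ]] [[ 0.58112912 -0.14485065  0.031     ]
 [ 0.58531436 -0.20355148  0.031     ]
 [ 0.5900785  -0.26498966  0.031     ]]
```

View pics/crop1.png

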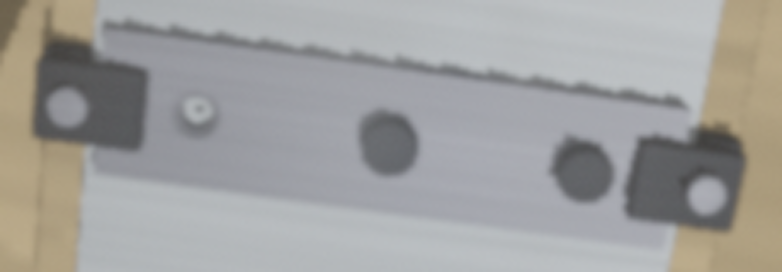

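Request:
{"api": "send_rows", "payload": {"motion": [-0.027,-0.02,-0.175,0,-0.027,-0.02,-0.175,0,-0.027,-0.02,-0.175,0,-0.027,-0.02,-0.175,0,-0.027,-0.02,-0.175,0,-0.027,-0.02,-0.175,0,-0.027,-0.02,-0.175,0,-0.027,-0.02,-0.175,0,-0.027,-0.02,-0.175,0,-0.027,-0.02,-0.175,0,0,0,0,0,0,0,0,0]}}

```text
time_s: 4.3
ee_pos: [0.5955, 0.1494, 0.3098]
ee_rot: [-0.084, 0.084, -0.702, 0.702]
force: [0.6, -0.5, 0.8]
finger_gap: 0.0855
```

```bash
python3 - <<'E'
from h import *
im,c=shot('wrist','w_stand')
find('wrist',c,['punch_grip','bore_a','scriber','punch_collar'])
plan([0.522,0.132,0.25])
E
```

```text
wrist punch_grip 0.78 [0.521  0.1328 0.1099] [321. 269.]
wrist punch_grip 0.71 [0.5195 0.0055 0.0066] [420. 261.]
wrist punch_grip 0.59 [0.3762 0.0527 0.0166] [355. 354.]
wrist bore_a 0.96 [0.5434 0.2066 0.0727] [257. 220.]
wrist bore_a 0.79 [0.5136 0.1313 0.0675] [321. 261.]
wrist scriber 0.76 [0.5412 0.2064 0.0695] [258. 221.]
wrist scriber 0.22 [ 7.663e-01 -1.648e-01 -5.000e-04] [611. 101.]
wrist punch_collar 0.92 [0.3383 0.0323 0.018 ] [362. 381.]
wrist punch_collar 0.88 [0.494  0.0234 0.0098] [401. 277.]
wrist punch_collar 0.69 [0.5174 0.1327 0.0738] [321. 259.]
t 4.55 tcp [0.5955 0.1495 0.3097] shares [ 0.3776  0.2986 -0.0013] mm [75.5 59.7 -0.3]
```

View pics/w_stand.png

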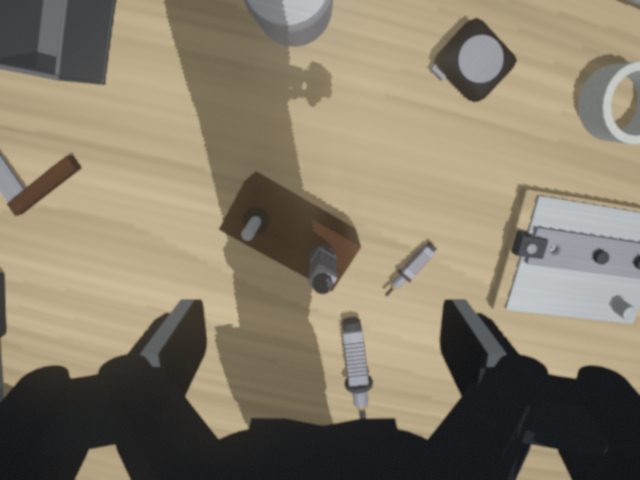

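The close crop shows the light open hole with its dark dot at (258,212), and the other two holes pinned. In the stand view, the punch is at (322,270), the scriber at (252,222), and the look-alikes at (415,262) and (357,365). A close crop of the punch will give me the grip yaw.

```bash
python3 - <<'E'
from h import *
im=cv2.imread('pics/w_stand.png'); c=cams.calibration('wrist')
x0,y0,f=280,205,7
a=cv2.resize(im[y0:305,x0:375],None,fx=f,fy=f,interpolation=cv2.INTER_CUBIC)
cv2.imwrite('pics/crop2.png',a)
# stand box corner (top face) & direction of bores from pixels
B=onz(c,[[257,174],[220,229],[359,246]],0.072); print(B.round(4)); 
d=B[2]-B[0]; print('long edge',d.round(4),np.linalg.norm(d),np.degrees(np.arctan2(d[0],-d[1])))
print(onz(c,[[321.5,283]],0.147), onz(c,[[248,232]],0.1))
E
```

```text
[[0.5904 0.2166 0.072 ]
 [0.5245 0.2436 0.072 ]
 [0.5406 0.0969 0.072 ]]
long edge [-0.0498 -0.1198  0.    ] 0.12970292411129292 -22.591580252187704
[[0.5222873  0.13322447 0.147     ]] [[0.53763984 0.21091994 0.1       ]]
```

View pics/crop2.png

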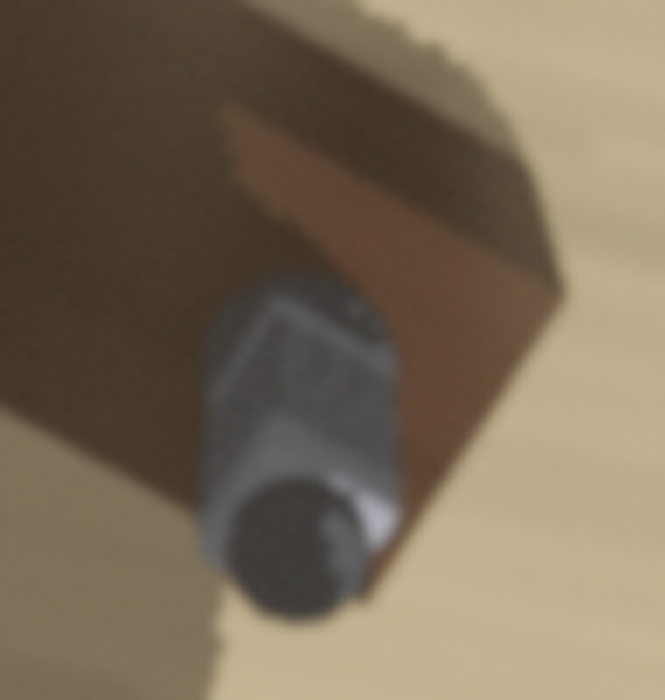

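```bash
python3 - <<'E'
from h import *
c=cams.calibration('wrist')
f=lambda P:[[280+x/7,205+y/7] for x,y in P]
G=onz(c,f([(215,395),(285,300),(395,350)]),0.078); print(G.round(4))
for a,b in((0,1),(1,2)):
    d=G[b]-G[a]; print(np.linalg.norm(d[:2]),np.degrees(np.arctan2(d[1],d[0])))
S=onz(c,f([(240,0),(525,160),(560,295),(370,600)]),0.072); 
print('end edge',np.degrees(np.arctan2(*(S[2]-S[3])[[1,0]])))
d=S[1]-S[0];print('far lower edge z0', np.degrees(np.arctan2(d[1],d[0])))
d=np.diff(onz(c,f([(0,405),(190,510)]),0.072),axis=0)[0]; print('near edge',np.degrees(np.arctan2(d[1],d[0])))
print(c['eye'])
E
```

```text
[[0.5139 0.143  0.078 ]
 [0.5311 0.1363 0.078 ]
 [0.5272 0.1184 0.078 ]]
0.018466194846489307 -21.336920972238772
0.01830119013915161 -102.11024061277173
end edge -15.751481106060465
far lower edge z0 -106.38624842075122
near edge -107.43031546014983
[0.6652043  0.16715736 0.47752498]
```

```bash
python3 - <<'E'
from h import *
plan([0.5215,0.132,0.20],[0.2756,0.9613]); print(axes()[2]['q'].round(3))
E
```

```text
t 4.55 tcp [0.5955 0.1495 0.3097] shares [ 0.38    0.5486 -0.002 ] mm [ 76.  109.7  -0.4]
spin deg 29.6 share 0.0822
[-0.053  0.277 -0.372  1.598  0.104  1.286 -1.775]
```

Request:
{"api": "send_rows", "payload": {"motion": [0,0,0,0.0205,0,0,0,0.0205,0,0,0,0.0206,0,0,0,0.0206,0,0,0,0], "fingers": 0}}

```text
time_s: 5.18
ee_pos: [0.5954, 0.1501, 0.3098]
ee_rot: [0.098, -0.098, -0.7, 0.7]
force: [0.1, -0.0, -0.6]
finger_gap: 0.0426
```

```bash
python3 - <<'E'
from h import *
im,c=shot('wrist','w2'); find('wrist',c,['punch_grip','bore_a'],k=2)
plan([0.5215,0.132,0.20],[0.2756,0.9613]); print(axes()[2]['q'].round(3),axes()[2]['finger_gap'])
E
```

```text
wrist punch_grip 0.82 [0.3765 0.054  0.0154] [440. 319.]
wrist punch_grip 0.81 [0.5187 0.1314 0.1076] [362. 261.]
wrist bore_a 0.73 [0.5168 0.133  0.0682] [358. 249.]
wrist bore_a 0.58 [0.541  0.2079 0.0751] [284. 249.]
t 5.33 tcp [0.5953 0.1503 0.3097] shares [0.3304 0.5487 0.1885] mm [ 66.1 109.7  37.7]
spin deg 0.23 share 0.0006
[-0.112  0.27  -0.299  1.601  0.082  1.283 -2.27 ] 0.04249693709335036
```

Request:
{"api": "send_rows", "payload": {"motion": [0.11,0.15,0.063,0,0.11,0.15,0.063,0,0.11,0.15,0.063,0,0,0.1,0,0,0,0,0,0]}}

```text
time_s: 5.95
ee_pos: [0.5208, 0.1319, 0.1989]
ee_rot: [0.098, -0.097, -0.7, 0.701]
force: [0.3, -0.3, 0.7]
finger_gap: 0.0427
```

```bash
python3 - <<'E'
from h import *
im,c=shot('wrist','w3'); find('wrist',c,['punch_grip','bore_a','scriber'],k=2)
plan([0.521,0.132,0.092],[0.2756,0.9613])
p,R,s=axes()
o=im[:,:,::-1].copy()
for u in px(c,[[p[0],p[1],.147],[.521,.132,.147],[.521,.132,.108]]): cv2.circle(o,tuple(int(v) for v in u),3,(0,0,255),1)
cv2.imwrite('pics/w3m.png',cv2.resize(o[120:420,180:500],None,fx=1.8,fy=1.8))
E
```

```text
wrist punch_grip 0.79 [0.5192 0.1338 0.1087] [320. 226.]
wrist punch_grip 0.79 [0.3786 0.0525 0.0147] [440. 311.]
wrist scriber 0.72 [0.5438 0.2076 0.0696] [218. 208.]
t 6.15 tcp [0.5222 0.1325 0.2007] shares [0.0057 0.5434 0.0043] mm [  1.1 108.7   0.9]
spin deg 0.11 share 0.0003
```

View pics/w3m.png

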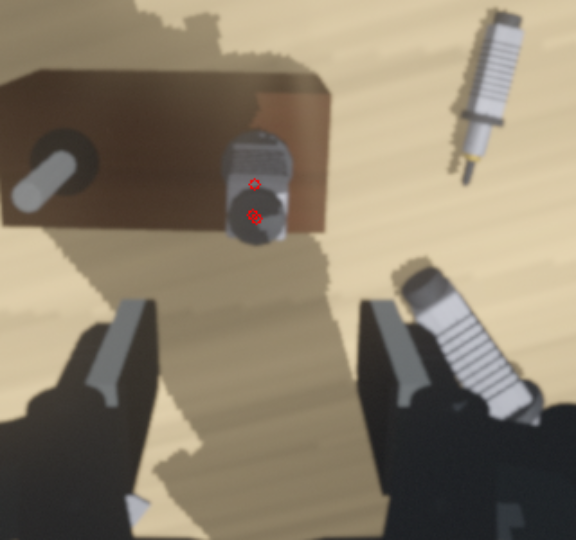

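The markers sit on the cap, at crop (256,216), and the flats are square to the jaws. I'll descend and grip.

Request:
{"api": "send_rows", "payload": {"motion": [0.003,0.14,0.003,0,0,0.14,0,0,0,0.14,0,0,0,0.08,0,0,0,0.04,0,0,0,0,0,0,0,0,0,0]}}

```text
time_s: 7.02
ee_pos: [0.5213, 0.132, 0.0926]
ee_rot: [-0.097, 0.098, 0.7, -0.7]
force: [0.1, 0.0, 0.5]
finger_gap: 0.0426
```

Request:
{"api": "send_rows", "payload": {"motion": [0,0,0,0,0,0,0,0,0,0,0,0,0,0,0,0,0,0,0,0,0,0,0,0], "fingers": 1}}

```text
time_s: 7.78
ee_pos: [0.5212, 0.132, 0.0925]
ee_rot: [-0.097, 0.098, 0.7, -0.7]
force: [-2.1, -0.2, 7.3]
finger_gap: 0.0184
```

Request:
{"api": "send_rows", "payload": {"motion": [0,-0.03,0,0,0,-0.06,0,0,0,-0.1,0,0,0,-0.12,0,0,0,-0.14,0,0,0,-0.14,0,0,0,-0.1,0,0,0,-0.05,0,0,0,0,0,0,0,0,0,0]}}

```text
time_s: 9.02
ee_pos: [0.5203, 0.1316, 0.239]
ee_rot: [0.098, -0.098, -0.7, 0.7]
force: [-0.1, -0.0, -3.2]
finger_gap: 0.0186
```

```bash
python3 - <<'E'
from h import *
im,c=shot('wrist','w4')
p,R,s=axes()
o=im[:,:,::-1].copy()
L=np.arange(0.03,0.14,0.01); zg=p[2]-0.0925
P=[[p[0],p[1],zg+0.072],[p[0],p[1],zg+0.072-.045],[p[0],p[1],zg+0.072-.063]]
U=px(c,P); print(U.round(1))
for u in U: cv2.circle(o,tuple(int(v) for v in u),2,(0,0,255),1)
x,y=U[1].astype(int); cv2.imwrite('pics/w4m.png',cv2.resize(o[max(0,y-60):y+60,x-80:x+80],None,fx=5,fy=5,interpolation=cv2.INTER_CUBIC)); print(x-80,y-60)
np.save('lift.npy',p)
plan([0.579,-0.144,0.235],[0.2756,0.9613]); print(s['force'].round(2))
E
```

```text
[[322.5 261.1]
 [322.3 234.5]
 [322.3 226.3]]
242 174
t 9.07 tcp [0.5203 0.1317 0.2389] shares [-0.6602  0.0194  1.2452] mm [-132.     3.9  249. ]
spin deg 0.09 share 0.0002
[ 0.39 -0.21 -2.79]
```

View pics/w4m.png

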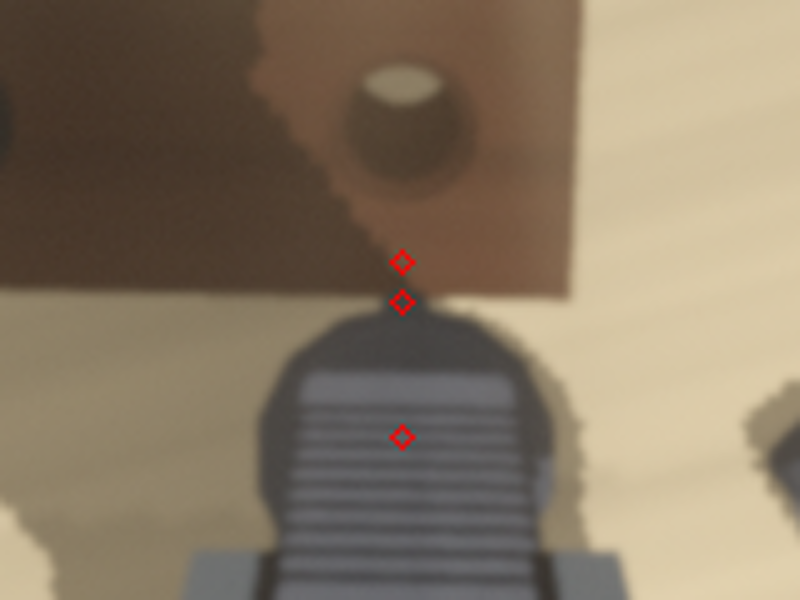

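The punch is gripped and lifted. The nose shows just above the collar at crop (405,295), so it reaches about 50 mm below the collar. The empty bore shows at crop (410,130). Next I'll carry it over to the panel.

Request:
{"api": "send_rows", "payload": {"motion": [-0.05,0,0.1,0,-0.1,0,0.19,0,-0.1,0,0.19,0,-0.1,0,0.19,0,-0.1,0,0.19,0,-0.1,0,0.19,0,-0.07,0.02,0.12,0,-0.04,0,0.075,0,0,0,0,0,0,0,0,0]}}

```text
time_s: 10.32
ee_pos: [0.5794, -0.1425, 0.2356]
ee_rot: [-0.098, 0.097, 0.701, -0.7]
force: [0.3, 0.7, -2.2]
finger_gap: 0.0187
```

```bash
python3 - <<'E'
from h import *
im,c=shot('wrist','w5'); find('wrist',c,['mark_point'],k=2)
p,R,s=axes()
o=im[:,:,::-1].copy()
U=px(c,[[.579,-.144,.023],[p[0],p[1],.023]]); print(U.round(1),p.round(4),s['force'].round(1),s['finger_gap'])
x,y=U[0].astype(int); x0,y0=x-70,y-40
cv2.imwrite('pics/w5m.png',cv2.resize(o[y0:y0+100,x0:x0+140],None,fx=5.5,fy=5.5,interpolation=cv2.INTER_CUBIC)); print(x0,y0)
# bore from w4
E
```

```text
[[324.  189.1]
 [322.4 189.1]] [ 0.5794 -0.1425  0.2358] [-0.3 -0.1 -2.4] 0.01848244169793572
253 149
```

View pics/w5m.png

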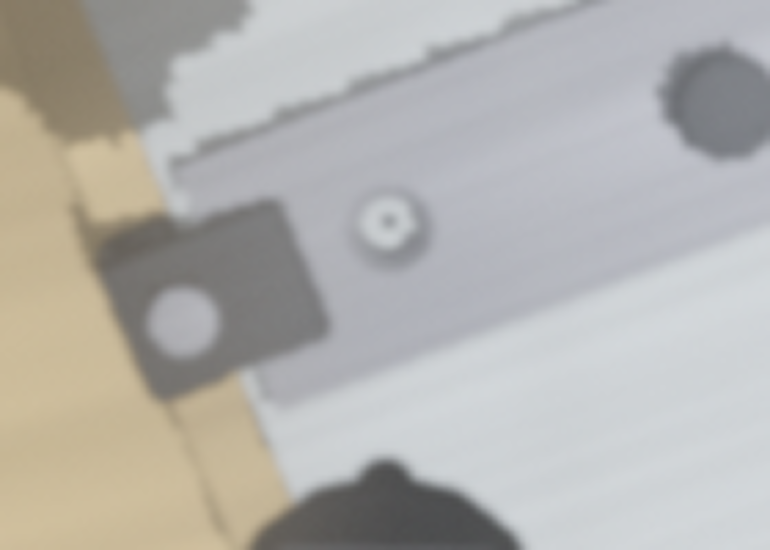

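The dot is at crop (388,220), i.e. pixel (323.2,189.4), which is within 1 mm of directly under the TCP. The nose tip shows at crop (385,462).

```bash
python3 - <<'E'
from h import *
c=cams.calibration('wrist'); M=onz(c,[[323.2,189.4]],.023)[0]; print(M)
plan([M[0],M[1],0.12])
# bore mouth measured in lift view w4: camera pose shifted with tool (same orientation)
p,R,_=axes(); dp=np.load('lift.npy')-p
c2=dict(c); c2['eye']=np.array(c['eye'])+dp
print('bore',onz(c2,[[242+(410.5/5)-.5,174+(132/5)-.5]],.072))
E
```

```text
[ 0.57902243 -0.14327324  0.023     ]
t 10.43 tcp [ 0.5794 -0.1425  0.2358] shares [0.0009 0.5792 0.0044] mm [  0.2 115.8   0.9]
bore [[0.51952318 0.13082685 0.072     ]]
```

Request:
{"api": "send_rows", "payload": {"motion": [0.001,0.1,0.004,0,0,0.15,0,0,0,0.15,0,0,0,0.1,0,0,0,0.06,0,0,0,0.02,0,0,0,0,0,0,0,0,0,0]}}

```text
time_s: 11.42
ee_pos: [0.5795, -0.1446, 0.1206]
ee_rot: [-0.097, 0.098, 0.7, -0.7]
force: [-0.6, 0.8, -1.9]
finger_gap: 0.0188
```

```bash
python3 - <<'E'
from h import *
im,c=shot('wrist','w6')
p,R,s=axes(); o=im[:,:,::-1].copy()
U=px(c,[[.579,-.1433,.023],[p[0],p[1],p[2]-.0205-.05]]); print(U.round(1),p.round(4),s['force'].round(1))
x,y=U[0].astype(int); x0,y0=x-60,y-45
cv2.imwrite('pics/w6m.png',cv2.resize(o[y0:y0+90,x0:x0+120],None,fx=6,fy=6,interpolation=cv2.INTER_CUBIC)); print(x0,y0)
E
```

```text
[[320.8 222. ]
 [322.5 232.3]] [ 0.5794 -0.1446  0.1205] [ 0.  -0.5 -2.2]
260 177
```

View pics/w6m.png

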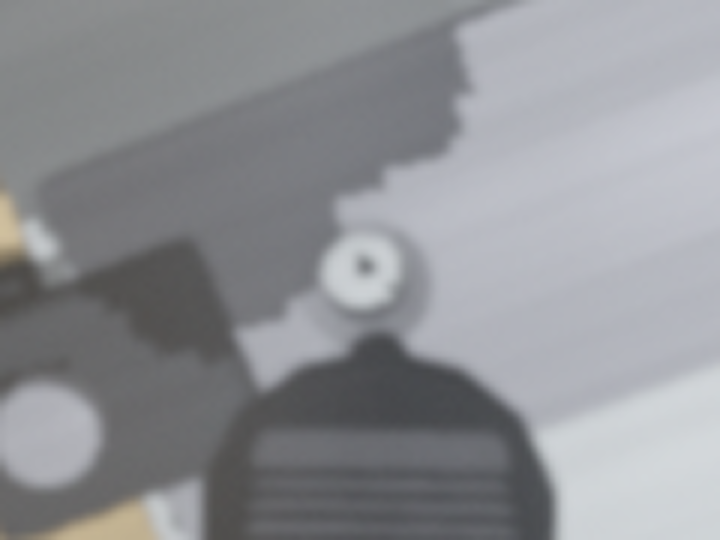

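```bash
python3 - <<'E'
from h import *
c=cams.calibration('wrist'); M=onz(c,[[320.1,220.8]],.023)[0]; print(M)
plan([M[0],M[1],0.098])
p,R,_=axes(); print(px(c,[[p[0],p[1],.023]]), px(c,[[p[0],p[1],p[2]-.0205-L] for L in(.047,.05,.053)]).round(1))
E
```

```text
[ 0.57990689 -0.14312618  0.023     ]
t 11.47 tcp [ 0.5794 -0.1446  0.1205] shares [-0.0002  0.1123 -0.0078] mm [-0.  22.5 -1.6]
[[322.39994949 220.90382771]] [[322.5 233.7]
 [322.4 232.3]
 [322.4 230.9]]
```

The dot is at crop (363,265), 1.6 mm to one side of the TCP axis. The nose tip at crop (380,335) fits a length of about 50 mm, so I expect panel contact at TCP z ≈ 0.0935, or 0.1015 if the nose lands on the template. I'll correct the offset and descend slowly.

Request:
{"api": "send_rows", "payload": {"motion": [0,0.02,-0.008,0,0,0.04,0,0,0,0.03,0,0,0,0.01,0,0,0,0,0,0]}}

```text
time_s: 12.1
ee_pos: [0.5794, -0.143, 0.0995]
ee_rot: [-0.098, 0.098, 0.7, -0.7]
force: [0.3, -0.5, -2.7]
finger_gap: 0.0189
```

Request:
{"api": "send_rows", "payload": {"motion": [0,0.005,0,0,0,0.005,0,0,0,0,0,0]}}

```text
time_s: 12.48
ee_pos: [0.5795, -0.143, 0.0978]
ee_rot: [-0.098, 0.098, 0.7, -0.7]
force: [0.9, -0.4, -2.6]
finger_gap: 0.0183
```

Request:
{"api": "send_rows", "payload": {"motion": [0,0.005,0,0,0,0.005,0,0,0,0,0,0]}}

```text
time_s: 12.85
ee_pos: [0.5794, -0.143, 0.0956]
ee_rot: [-0.098, 0.098, 0.7, -0.7]
force: [0.4, 0.8, -2.9]
finger_gap: 0.0186
```

The nose is already below the template top with no force on it, so it is in the hole.

Request:
{"api": "send_rows", "payload": {"motion": [0,0.005,0,0,0,0,0,0]}}

```text
time_s: 13.1
ee_pos: [0.5794, -0.143, 0.0946]
ee_rot: [-0.098, 0.098, 0.7, -0.7]
force: [1.7, 0.5, -2.9]
finger_gap: 0.0186
```

Request:
{"api": "send_rows", "payload": {"motion": [0,0.005,0,0,0,0,0,0]}}

```text
time_s: 13.35
ee_pos: [0.5794, -0.143, 0.0936]
ee_rot: [-0.098, 0.098, 0.7, -0.7]
force: [0.0, 0.7, -3.3]
finger_gap: 0.0191
```

Request:
{"api": "send_rows", "payload": {"motion": [0,0.005,0,0,0,0,0,0]}}

```text
time_s: 13.6
ee_pos: [0.5794, -0.143, 0.0926]
ee_rot: [-0.098, 0.098, 0.7, -0.7]
force: [0.1, 0.5, -3.1]
finger_gap: 0.0184
```

Request:
{"api": "send_rows", "payload": {"motion": [0,0.005,0,0,0,0,0,0]}}

```text
time_s: 13.85
ee_pos: [0.5794, -0.143, 0.0917]
ee_rot: [-0.098, 0.098, 0.7, -0.7]
force: [-0.4, -0.2, -3.5]
finger_gap: 0.0181
```

Request:
{"api": "send_rows", "payload": {"motion": [0,0.005,0,0,0,0,0,0]}}

```text
time_s: 14.1
ee_pos: [0.5794, -0.143, 0.0906]
ee_rot: [-0.098, 0.098, 0.7, -0.7]
force: [0.0, 0.0, -3.6]
finger_gap: 0.0184
```

Request:
{"api": "send_rows", "payload": {"motion": [0,0.005,0,0,0,0,0,0]}}

```text
time_s: 14.35
ee_pos: [0.5796, -0.143, 0.0899]
ee_rot: [-0.098, 0.098, 0.7, -0.7]
force: [-0.2, -0.3, -0.3]
finger_gap: 0.0184
```

Request:
{"api": "send_rows", "payload": {"motion": [0,0.005,0,0,0,0,0,0]}}

```text
time_s: 14.6
ee_pos: [0.5796, -0.143, 0.0889]
ee_rot: [-0.098, 0.098, 0.7, -0.7]
force: [-0.4, -0.1, 1.6]
finger_gap: 0.0189
```

Contact came at TCP z ≈ 0.090. The reading jumped by about 3 N and is now rising at about 2 N per mm.

Request:
{"api": "send_rows", "payload": {"motion": [0,0.005,0,0,0,0.005,0,0,0,0,0,0]}}

```text
time_s: 14.98
ee_pos: [0.5797, -0.143, 0.0869]
ee_rot: [-0.098, 0.098, 0.7, -0.7]
force: [0.2, 0.1, 5.8]
finger_gap: 0.0189
```

Request:
{"api": "send_rows", "payload": {"motion": [0,0.005,0,0,0,0,0,0]}}

```text
time_s: 15.22
ee_pos: [0.5798, -0.1431, 0.0861]
ee_rot: [-0.098, 0.098, 0.7, -0.7]
force: [-0.6, -0.5, 7.8]
finger_gap: 0.0185
```

Request:
{"api": "send_rows", "payload": {"motion": [0,0.0025,0,0,0,0,0,0]}}

```text
time_s: 15.48
ee_pos: [0.5799, -0.1431, 0.0857]
ee_rot: [0.098, -0.098, -0.7, 0.7]
force: [-0.7, -0.1, 7.6]
finger_gap: 0.0188
```

Request:
{"api": "send_rows", "payload": {"motion": [0,0.0025,0,0,0,0,0,0]}}

```text
time_s: 15.72
ee_pos: [0.5799, -0.1431, 0.0852]
ee_rot: [-0.098, 0.098, 0.7, -0.7]
force: [-0.8, -0.0, 9.9]
finger_gap: 0.0185
```

Request:
{"api": "send_rows", "payload": {"motion": [0,0.0025,0,0,0,0,0,0]}}

```text
time_s: 15.98
ee_pos: [0.58, -0.1431, 0.0848]
ee_rot: [0.098, -0.098, -0.7, 0.7]
force: [-1.0, 0.6, 10.0]
finger_gap: 0.0187
```

Request:
{"api": "send_rows", "payload": {"motion": [0,0.0025,0,0,0,0,0,0]}}

```text
time_s: 16.23
ee_pos: [0.58, -0.1431, 0.0844]
ee_rot: [0.097, -0.098, -0.7, 0.7]
force: [-0.9, 0.6, 10.8]
finger_gap: 0.0187
```

Request:
{"api": "send_rows", "payload": {"motion": [0,0.0025,0,0,0,0,0,0]}}

```text
time_s: 16.48
ee_pos: [0.5801, -0.1431, 0.0839]
ee_rot: [-0.097, 0.098, 0.7, -0.7]
force: [-2.2, -0.4, 11.9]
finger_gap: 0.0188
```

Request:
{"api": "send_rows", "payload": {"motion": [0,0.002,0,0,0,0,0,0]}}

```text
time_s: 16.73
ee_pos: [0.5801, -0.1431, 0.0836]
ee_rot: [0.097, -0.098, -0.7, 0.7]
force: [-1.4, -0.2, 11.7]
finger_gap: 0.0189
```

Request:
{"api": "send_rows", "payload": {"motion": [0,0.002,0,0,0,0,0,0]}}

```text
time_s: 16.98
ee_pos: [0.5799, -0.1431, 0.0829]
ee_rot: [-0.098, 0.098, 0.7, -0.7]
force: [-0.0, 0.5, 8.1]
finger_gap: 0.0185
```

The force dropped by 3.6 N (11.7 to 8.1), so the spring has snapped. Easing off.

Request:
{"api": "send_rows", "payload": {"motion": [0,-0.02,0,0,0,-0.04,0,0,0,-0.05,0,0,0,-0.1,0,0,0,-0.15,0,0,0,-0.2,0,0,0,-0.15,0,0,0,-0.07,0,0,0,0,0,0,0,0,0,0]}}

```text
time_s: 18.23
ee_pos: [0.5788, -0.1429, 0.237]
ee_rot: [-0.099, 0.097, 0.7, -0.7]
force: [1.2, -1.3, -3.1]
finger_gap: 0.0184
```

```bash
python3 - <<'E'
from h import *
plan([0.5212,0.132,0.239],[0.2756,0.9613]); p,R,s=axes(); print(R.round(4),s['force'].round(1))
E
```

```text
t 18.23 tcp [ 0.5788 -0.1429  0.237 ] shares [ 0.6535 -0.0087 -1.243 ] mm [ 130.7   -1.7 -248.6]
spin deg 0.09 share 0.0002
[[-9.617e-01 -1.900e-03 -2.741e-01]
 [ 2.741e-01  4.000e-04 -9.617e-01]
 [ 1.900e-03 -1.000e+00  2.000e-04]] [ 1.2 -1.3 -3.1]
```

Request:
{"api": "send_rows", "payload": {"motion": [0.05,0,-0.1,0,0.1,0,-0.19,0,0.1,0,-0.19,0,0.1,0,-0.19,0,0.1,0,-0.19,0,0.1,0,-0.19,0,0.065,0,-0.12,0,0.0385,0,-0.073,0,0,0,0,0,0,0,0,0]}}

```text
time_s: 19.48
ee_pos: [0.5221, 0.1306, 0.2381]
ee_rot: [0.098, -0.098, -0.7, 0.7]
force: [0.5, 0.5, -3.2]
finger_gap: 0.0188
```

```bash
python3 - <<'E'
from h import *
im,c=shot('wrist','w7')
p,R,s=axes(); o=im[:,:,::-1].copy()
U=px(c,[[.5212,.132,.072],[p[0],p[1],p[2]-.0205-.05]]); print(U.round(1),p.round(4),s['force'].round(1))
for u in U[:1]: cv2.circle(o,tuple(int(v) for v in u),1,(0,0,255),-1)
cv2.imwrite('pics/w7m.png',cv2.resize(o[170:290,242:402],None,fx=5,fy=5,interpolation=cv2.INTER_CUBIC))
plan([0.5212,0.132,0.15],[0.2756,0.9613])
E
```

```text
[[320.9 200.9]
 [322.4 232.1]] [0.5222 0.1305 0.2382] [ 1.1  0.  -1.9]
t 19.52 tcp [0.5222 0.1305 0.2382] shares [ 0.0068  0.4409 -0.0058] mm [ 1.4 88.2 -1.2]
spin deg -0.01 share -0.0
```

View pics/w7m.png

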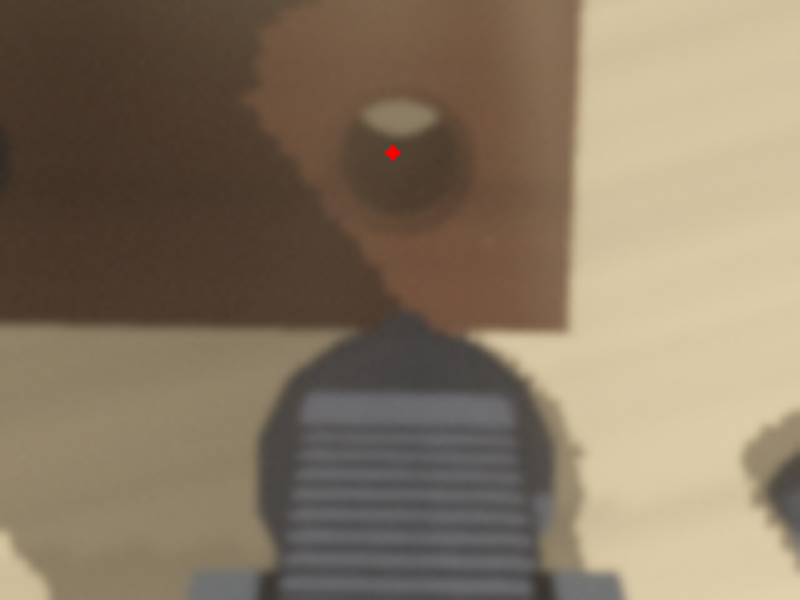

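The bore mouth is centred at about crop (405,160), and my remembered grasp position projects to (392,152). They differ by about 2 mm, within the bore's clearance and the calibration error, so I'll aim midway.

Request:
{"api": "send_rows", "payload": {"motion": [0.01,0.08,-0.001,0,0,0.13,0,0,0,0.13,0,0,0,0.13,0,0,0,0.08,0,0,0,0.04,0,0,0,0.01,0,0,0,0,0,0,0,0,0,0]}}

```text
time_s: 20.65
ee_pos: [0.5204, 0.1328, 0.1191]
ee_rot: [-0.098, 0.098, 0.7, -0.7]
force: [0.1, -0.1, -2.6]
finger_gap: 0.0187
```

```bash
python3 - <<'E'
from h import *
plan([0.5209,0.1308,0.0925])
E
```

```text
t 20.65 tcp [0.5204 0.1328 0.1191] shares [-0.0049  0.133   0.009 ] mm [-1.  26.6  1.8]
```

Request:
{"api": "send_rows", "payload": {"motion": [-0.002,0,0.0075,0,0,0.02,0,0,0,0.02,0,0,0,0.01,0,0,0,0,0,0]}}

```text
time_s: 21.28
ee_pos: [0.5199, 0.1311, 0.1082]
ee_rot: [0.098, -0.098, -0.7, 0.7]
force: [-0.2, -0.3, -3.1]
finger_gap: 0.0187
```

The barrel has entered the bore freely.

Request:
{"api": "send_rows", "payload": {"motion": [0,0.02,0,0,0,0.02,0,0,0,0.02,0,0,0,0.01,0,0,0,0,0,0]}}

```text
time_s: 21.9
ee_pos: [0.5199, 0.1311, 0.0943]
ee_rot: [0.098, -0.098, -0.7, 0.7]
force: [0.3, 0.2, -3.9]
finger_gap: 0.0188
```

Request:
{"api": "send_rows", "payload": {"motion": [0,0.004,0,0,0,0,0,0]}}

```text
time_s: 22.15
ee_pos: [0.52, 0.1311, 0.0937]
ee_rot: [-0.098, 0.098, 0.7, -0.7]
force: [-0.6, -0.6, -1.7]
finger_gap: 0.0187
```

Request:
{"api": "send_rows", "payload": {"motion": [0,0.003,0,0,0,0,0,0]}}

```text
time_s: 22.4
ee_pos: [0.52, 0.1311, 0.093]
ee_rot: [-0.098, 0.098, 0.7, -0.7]
force: [-0.8, 0.8, -1.9]
finger_gap: 0.0187
```

Request:
{"api": "send_rows", "payload": {"motion": [0,0.004,0,0,0,0,0,0]}}

```text
time_s: 22.65
ee_pos: [0.5202, 0.1312, 0.0926]
ee_rot: [-0.098, 0.098, 0.7, -0.7]
force: [-0.8, -0.0, 4.5]
finger_gap: 0.0187
```

The collar is down: z is 0.0926, the same as at the grasp, with a push of +4.5 N. Releasing to a partial opening, clear of the scriber, and backing out.

Request:
{"api": "send_rows", "payload": {"motion": [0,0,0,0,0,0,0,0,0,0,0,0,0,0,0,0], "fingers": 0}}

```text
time_s: 23.15
ee_pos: [0.52, 0.1311, 0.0923]
ee_rot: [-0.098, 0.098, 0.7, -0.7]
force: [0.3, 1.1, 0.6]
finger_gap: 0.0426
```

Request:
{"api": "send_rows", "payload": {"motion": [0,-0.03,0,0,0,-0.06,0,0,0,-0.1,0,0,0,-0.15,0,0,0,-0.15,0,0,0,-0.08,0,0,0,0,0,0,0,0,0,0]}}

```text
time_s: 24.15
ee_pos: [0.5195, 0.1309, 0.2054]
ee_rot: [0.098, -0.097, -0.7, 0.7]
force: [-0.3, 0.0, -0.5]
finger_gap: 0.0424
```

```bash
python3 - <<'E'
from h import *
im,c=shot('wrist','w8'); find('wrist',c,['punch_grip','bore_a','scriber'],k=2)
p,R,s=axes(); o=im[:,:,::-1].copy(); print(p.round(4),s['force'].round(1),s['finger_gap'])
U=px(c,[[.520,.1312,.147],[.520,.1312,.072]]); print(U.round(1))
for u in U: cv2.circle(o,tuple(int(v) for v in u),1,(0,0,255),-1)
cv2.imwrite('pics/w8m.png',cv2.resize(o[140:340,190:450],None,fx=3,fy=3,interpolation=cv2.INTER_CUBIC))
shot('scene','scene9'); 
E
```

```text
wrist punch_grip 0.78 [0.3789 0.0521 0.0164] [438. 307.]
wrist punch_grip 0.65 [0.5202 0.0081 0.0097] [453. 155.]
wrist scriber 0.93 [0.5428 0.2079 0.0684] [219. 206.]
[0.5197 0.131  0.2055] [-0.9 -0.6 -0.3] 0.04283058391849736
[[321.7 237.5]
 [321.7 207.9]]
```

View pics/w8m.png

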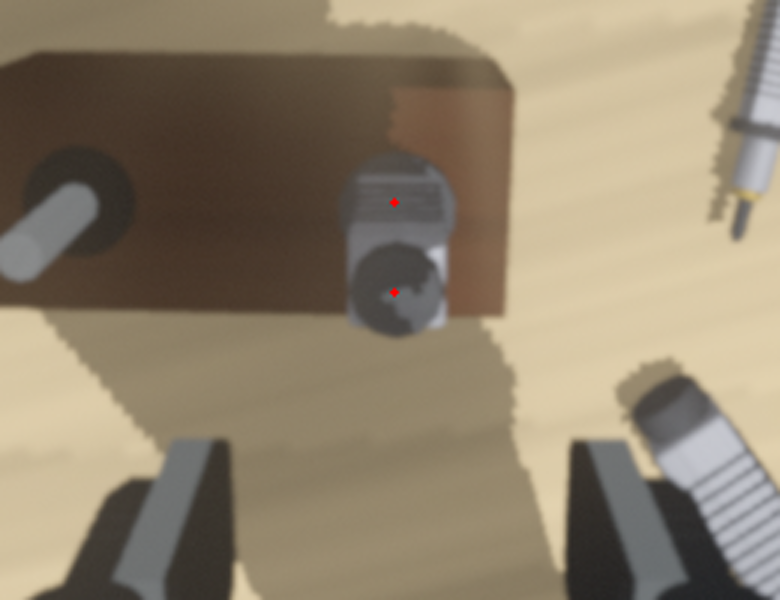

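The punch stands upright and released. The cap at crop (396,290) lies straight over the expected axis, the collar is down, the scriber is in its place, and the gripper is clear. I'll hand it in.

```bash
python3 -c "
from h import *
print(bot.finish_job(), bot.state()['time_s'])"
```

```text
the job is handed in; nothing more can be done
the job is handed in; nothing more can be done
```

The punch was fired once in the template's open hole and is back upright in its own bore. I handed the job in with the robot's clock at about 24 s of the 54 allowed; it reports no verdict.

- **Pick:** I took the middle-sized punch standing in the stand. The large and small look-alikes lying on the table were left alone.
- **Firing:** The nose went into the hole without touching the template and met the panel at a tool height of about 90 mm. The force then rose to about 15 N and dropped 3.6 N, which I took as the snap, and I lifted off at once. The most I estimate on the panel is about 15.5 N, against the 20 N limit. I read the force only at the end of each 0.25 s step, so a brief peak between readings would not have shown. I did not read the trip joint or look at the mark afterwards.
- **Return:** The collar seated at the same tool height as at the grasp (92.6 mm against 92.5 mm). The last picture shows the punch upright on its expected axis, the collar on the block, the scriber in its bore and the gripper clear.

Some checks disagreed or were left undone:

- **Nose length:** The pictures gave about 50 mm, but contact implied about 46.5 mm.
- **Bore position:** The camera and my grasp position differed by about 2 mm, so I aimed midway, and the punch went in freely.
- **Network finds:** In the last picture the network found only the two look-alikes as punch_grip and did not report the standing punch or a bore. I judged the placement by eye.
- **Other objects:** I took a final scene picture but did not look at it. I did not check that the standoff, tape roll, tin and the rest stayed put, though no unexpected contact force showed.

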